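Hang a basket on the collecting carousel and hold it under the feeder chute

TASK

Hang the empty yellow basket by its handle on the red double hook of the carousel and let go of it, then turn the carousel (it has a black knob for that) until that basket hangs centred under the end of the feeder's chute. The carousel turns freely, so keep gripping it and hold it still there: the program finishes while holding it, with only the carousel in its grip. Do not bump the feeder or its chute, and leave everything else on the bench where it is.

Things in the scene. Friction and masses are not known exactly. Their poses are not given: they have to be found in the camera images.
- basket_grip (a point): centre of the yellow basket's handle bar, 125 mm above its underside and 70 mm above its rim. The bar (8 mm wire, stiff) is level along y, 82 mm clear between its uprights; a black sleeve, 12 mm thick and 34 mm long, covers its middle. x across the bar, z up. Same either way round
- basket: the loose yellow basket: open box 60 mm (x) by 90 mm (y), 55 mm high, about 0.14 kg, the handle's uprights in the middle of its short ends (98 mm over all); origin at the centre of its underside
- red_hook (a point): where the bar's centre lies when hung, 110 mm from the carousel's axis. Two red prongs 6 mm thick run 30 mm either side of it; each dips to a saddle (prong axis 7 mm below this point); the upturned tips, 22 mm further out, top out 12 mm above it. Bring the bar in from outside over the tips, prongs between bar and rim, and lower. x outwards along the prongs, y along the bar, z up
- rotor: blue turning part of the carousel: hub (44 mm radius, top 180 mm above the bench), five double hooks 72 degrees apart (the red one; three steel ones with grey baskets fixed on; an empty steel one, not used), crank arm and knob; reach with baskets 145 mm. No stops, 0.03 N m friction. Origin on the axis at bench height, x towards the red hook
- knob_mid (a point): grip point on the axis of the upright black knob, 26 mm in diameter and 50 mm tall (22 mm of it above this point), 226 mm above the bench, the carousel's highest part, 65 mm from its axis, opposite the red hook. It revolves freely on its own stud: it can be led round in a circle without turning the wrist. Its axes mean nothing
- axis (a point): fixed point on the carousel's vertical axis, at the height of a resting handle bar (157 mm above the bench); x towards the chute. Carousel and feeder share one bench plate, 8 mm thick and 200 mm wide
- chute_drop (a point): where parts fall off the chute: 8 mm in front of its black lip, level with its underside (190 mm above the bench), 110 mm from the carousel's axis. x outwards, up the chute. The chute is 46 mm wide with walls 13 mm high, rising at 17 degrees to the bowl. Hung baskets pass under the lip with about 20 mm to spare
- feeder: the fixed bowl feeder: blue drive unit, steel bowl (224 mm diameter, rim 250 mm above the bench, axis 325 mm from the carousel's) and chute; origin on the carousel's axis at bench height, x along the chute
- spare_basket: spare grey basket with white discs in it, same shape as the yellow one (60 x 90 mm, 131 mm to the top of its handle), standing loose on the bench; origin at the centre of its underside; leave alone
- jar: amber glass jar with white lid, 60 mm diameter, 85 mm high, loose; origin at the centre of its underside; leave alone
- crown: steel press crown, a ring with a wreath of fingers, 84 mm diameter, 45 mm high, loose; origin at the centre of its underside; leave alone
- screwdriver: orange-handled screwdriver, 190 mm long, lying loose along its x axis; leave alone
- spanner: steel spanner, 160 mm long, lying loose along its x axis; leave alone

How it is judged:
On the way:
1. the yellow basket hangs by its handle in the red hook and has been let go, not yet under the chute (distance between basket_grip and red_hook below 0.018 m and angle between basket_grip's own z axis and vertical below 0.17 rad and contact force between basket and rotor above 0.4 N and contact force between each of the fingers, the arm and basket below 0.3 N and horizontal distance between basket_grip and chute_drop above 0.04 m), for 0.3 s.
At the end, for the whole second after the job is handed in: Basket hangs untouched in the red hook (bar within 18 mm of its resting point, upright within 10 degrees, its weight on the carousel), handle centre within 18 mm horizontally of the chute's drop point; basket and carousel at rest, fingers gripping the carousel with over 1 N (distance between basket_grip and red_hook below 0.018 m and angle between basket_grip's own z axis and vertical below 0.17 rad and contact force between basket and rotor above 0.4 N and contact force between each of the fingers, the arm and basket below 0.3 N and horizontal distance between basket_grip and chute_drop below 0.018 m and contact force between the fingers and rotor above 1 N and angular speed of rotor below 0.05 rad/s and linear speed of basket below 0.03 m/s); the arm keeps its last pose, push and grip.
It fails at once if the feeder or its chute is bumped (over 5 N) by the robot or by the yellow basket (contact force between any of the fingers, the arm, basket and feeder above 5 N).
It fails at once if a bystander on the bench is moved by more than 20 mm (distance of any of spare_basket, jar, crown, screwdriver, spanner from where it was at the start of the episode above 0.02 m).
It also fails if it takes over 64 s, if anything falls off the work surface, if the arm or the gripper's body presses on something with over 40 N, if the wrist force passes 120 N, or if a joint passes its speed limit or range.

ROBOT

A 7-joint arm with a two-finger parallel gripper is mounted at the origin on the work surface. World frame = base frame: x ahead of the robot, y to its left, z up, the work surface at z = 0. Lengths are in m, angles in rad, forces in N, time in s.
With the tool pointing down it reaches from about 0.375 to 0.925 m from the base axis. Payload 3.1 kg.
Tool frame: the origin (TCP) lies midway between the tips of the shut fingers; the grasp point (between the pads) lies 19 mm behind it; y points along the fingers, x is the direction in which the jaws open and shut, and the axes are right-handed (so a half turn about y gives the same grasp; the last joint's range is limited). The gripper opens to 85 mm and grips with 20 to 120 N. Pads are 22 mm wide; open, the fingers measure 114 mm over their backs; the gripper's body (76 mm by 85 mm) begins 54 mm behind the grasp point. The pads swing forward as they close: fully open they stand 13 mm farther back than shut.
Start: joints at [-1.292, 0.383, 0.044, 1.598, -0.018, 1.161, -0.05], TCP at [0.239, 0.604, 0.194] pointing down, gripper open.
Joint ranges: [-2.61, 2.61], [-0.41, 2.15], [-1.48, 1.57], [0, 2.5], [-1.57, 4.71], [0.05, 1.97], [-2.85, 2.85]. Speed limits (rad/s): [2.79, 2.79, 3.14, 3.14, 3.14, 3.14, 3.14].

INTERFACE

Orientations are given as [roll, pitch, yaw] about the fixed x, y, z axes, in that order (R = Rz(yaw) Ry(pitch) Rx(roll)).
In Python, from rig import * gives the robot as it stands. The module is installed in compiled form; this text tells all that it offers.
- The arm moves only by the shell command python3 -m inch 'ROWS' [FORCE]. ROWS is JSON, a list of rows, each a list of 3 entries, a list of its own where there are three numbers: the opening, from 0 (shut) to 1 (fully open), then the shift along the tool's x, y, z in m, then the turn, a rotation vector about the tool's x, y, z in rad. In form: [[claw, [x, y, z], [ax, ay, az]], ...]. A call has 1 to 12 rows; each row shifts and turns the commanded pose from where the row before left it, along the tool's axes as they then stand; what a row does not reach is not made up. A row lasts 1/12 s, in which the tool goes at most 41.7 mm and 7.16 degrees, less where a joint would pass 70% of its speed; a pose out of reach is approached as far as the arm can. A call with a gripper value outside its range is refused whole. The fingers move at their own pace and stop on an object; FORCE is the grip in N (left out, the last holds). Time passes only in rows, so rows that do not move let the fingers close. It gives the time, the measured TCP pose, the force and the opening at its end, in the units of the state.
- sense(): the state, without advancing time (a new reading comes with each control period).
- snapshot(name): name is "side" or "top" or "wrist"; returns a dict with "image" (420x560x3 uint8, red, green, blue), "depth" (420x560 float32, m along the optical axis (not along the pixel's ray), 0 where there is no reading), "fx", "fy", "cx", "cy" (pixels), "k1" (the pictures are not rectified: a ray, as slopes to the right and down, at radius r is drawn at 1 + k1 r^2 times it, then the intrinsics apply), "rvec" (rotation vector, rad) and "tvec" (3), from world to camera coordinates, as OpenCV has them. Camera axes: x right, y down, z forward; pixel columns grow to the right and rows downward; lengths in m; the calibration is good to about 2 mm. A picture is of the moment at which its call begins.
- close_job(): hands the job in, once; it reports no verdict.
The state is a dict: "time_s": time; "joint_pos": joint angles; "joint_velocities": joint speeds; "tau": joint torques, N m; "position": TCP position; "orientation": TCP orientation; "wrist_force": force on the tool from outside, world axes, zero at the start; "ft_torque": the same for the moment, N m; "gripper_width": finger opening in m.
Only numpy, scipy, OpenCV 4.12 (cv2) and the standard library are available. Lean on these libraries where they do the work, as an engineer would, in place of code of your own. Each camera call takes 0.05 s, during which the arm holds its last target.

## Working session

There is one attempt and no reset: what is moved stays moved. The work goes in short steps, Python scripts to look and compute and a shell command to move; the robot and the scene stay as the last step left them, time stands still between calls to the robot, and variables do not carry over. Pictures are saved under pics/ and viewed, and the job is handed in when it is done.

```bash
mkdir -p pics
cat > h.py <<'E'
from rig import *
import numpy as np, cv2
from scipy.spatial.transform import Rotation as Ro
def snap(n,f=None):
    s=snapshot(n)
    if f: cv2.imwrite('pics/'+f+'.png',cv2.cvtColor(s['image'],cv2.COLOR_RGB2BGR))
    return s
def rays(s,uv):
    uv=np.atleast_2d(np.array(uv,float)); x=(uv[:,0]-s['cx'])/s['fx']; y=(uv[:,1]-s['cy'])/s['fy']
    r=np.hypot(x,y); q=r.copy()
    for _ in range(30): q=r/(1+s['k1']*q*q)
    k=1/(1+s['k1']*q*q); return np.c_[x*k,y*k,np.ones(len(x))]
def cam(s):
    R=Ro.from_rotvec(np.array(s['rvec']).ravel()).as_matrix(); t=np.array(s['tvec']).ravel(); return R,t
def plane(s,uv,z):
    R,t=cam(s); d=rays(s,uv)@R; o=-R.T@t; return o+d*((z-o[2])/d[:,2])[:,None]
def dpt(s,uv):
    R,t=cam(s); uv=np.atleast_2d(uv).astype(int); Z=s['depth'][uv[:,1],uv[:,0]]
    return (rays(s,uv)*Z[:,None]-t)@R
def cloud(s):
    v,u=np.nonzero(s['depth']>0); P=dpt(s,np.c_[u,v]); return u,v,P
def proj(s,P):
    R,t=cam(s); q=np.atleast_2d(P)@R.T+t; x=q[:,:2]/q[:,2:]; r2=(x**2).sum(1)[:,None]; x=x*(1+s['k1']*r2)
    return np.c_[x[:,0]*s['fx']+s['cx'],x[:,1]*s['fy']+s['cy']]
E
python3 - <<'E'
from h import *
for n in("top","side","wrist"):
    s=snap(n,n+'0'); R,t=cam(s); print(n,s['fx'],s['cx'],s['cy'],s['k1'],-R.T@t)
print(sense())
E
```

```text
top 532.2758557184029 270.954208890571 208.82086065058974 0.028375080202199716 [ 0.36915404 -0.13019139  1.68198774]
side 462.7082645255716 283.15803012684427 208.24276723549266 0.05170581048598591 [ 0.16741156 -1.05038599  1.03018183]
wrist 297.74695362817977 276.66288834209496 210.91572721945323 -0.03344913561397821 [0.17775971 0.62783064 0.37156688]
{'time_s': 0.15, 'joint_pos': array([-1.29179892,  0.38367306,  0.04385538,  1.5991589 , -0.01787103,
        1.16119247, -0.04986627]), 'joint_velocities': array([ 0.00018063, -0.00110124,  0.00089007, -0.00591581,  0.00019519,
       -0.00061542, -0.00016534]), 'tau': array([ 2.05915945e-03, -4.34052980e+01,  1.02692194e+00, -2.49978733e+01,
        1.07253593e-02,  7.30157888e-03,  1.37825239e-06]), 'position': array([0.23889013, 0.60366589, 0.19338455]), 'orientation': array([-1.57093172,  0.00203496,  1.19411078]), 'wrist_force': array([-0.16290477, -0.37701903, -0.27136729]), 'ft_torque': array([ 0.01816362, -0.01750198, -0.01304259]), 'gripper_width': 0.08553734748616022}
```

View pics/top0.png

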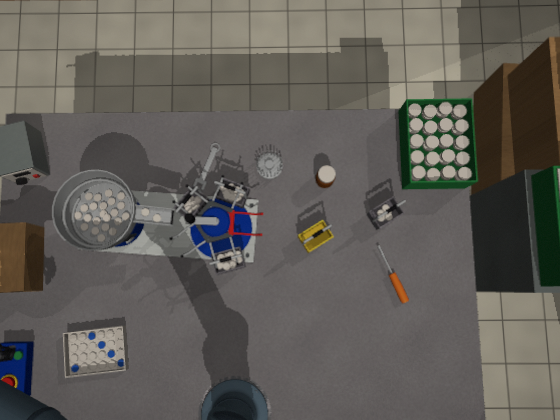

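View pics/side0.png

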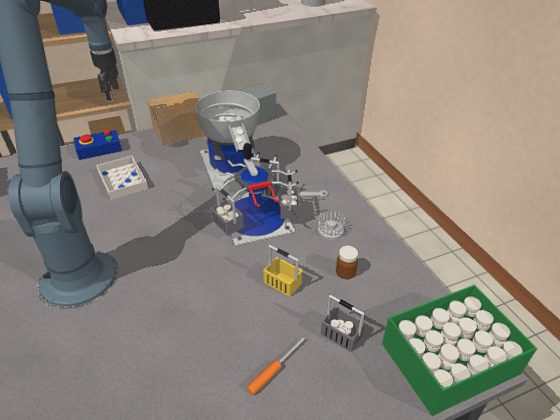

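View pics/wrist0.png

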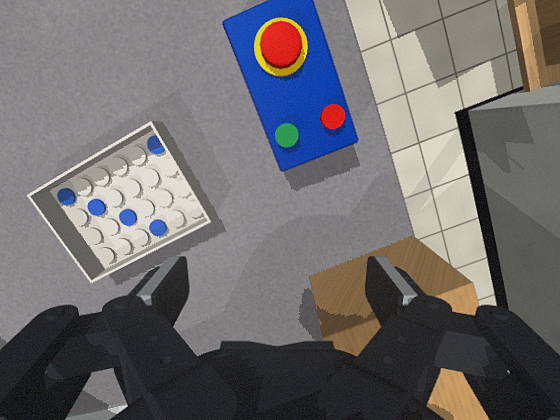

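Run:
```python
from h import *
t=snap("top"); s=snap("side")
def crop(s,x0,y0,x1,y1,k,f):
    im=cv2.resize(cv2.cvtColor(s['image'],cv2.COLOR_RGB2BGR)[y0:y1,x0:x1],None,fx=k,fy=k,interpolation=cv2.INTER_CUBIC); cv2.imwrite('pics/'+f+'.png',im)
crop(t,150,140,350,290,4,'topc'); crop(s,190,80,370,310,2.6,'sidec') if 0 else crop(s,190,80,390,230,4,'sidec'); crop(s,240,210,400,330,5,'sideb')
```

```text
(no output)
```

View pics/topc.png

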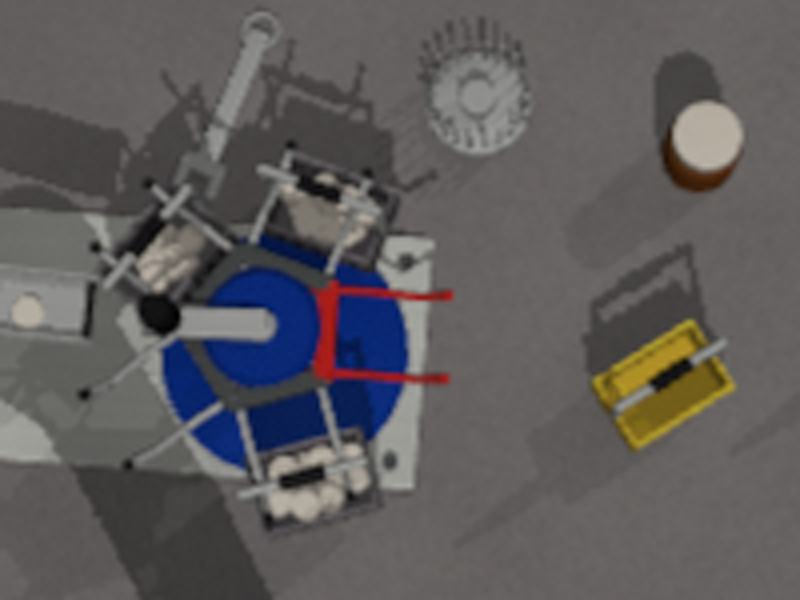

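View pics/sidec.png

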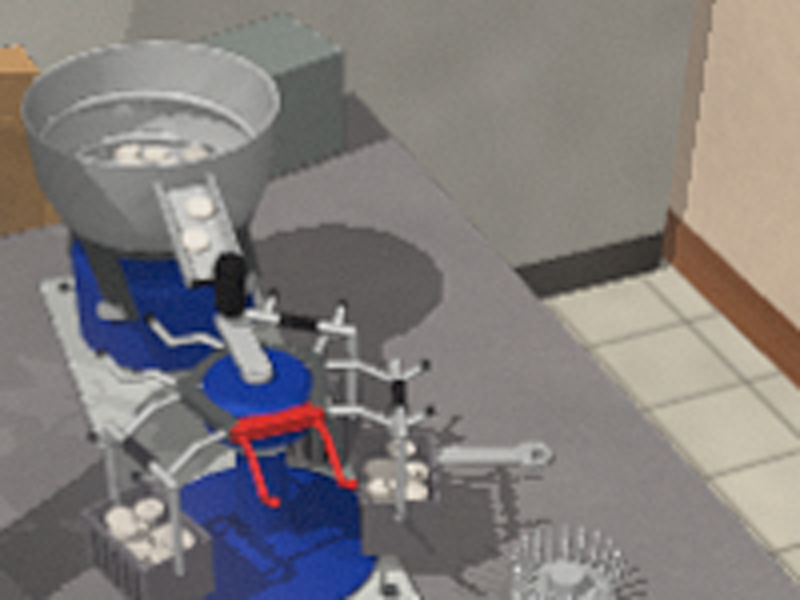

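View pics/sideb.png

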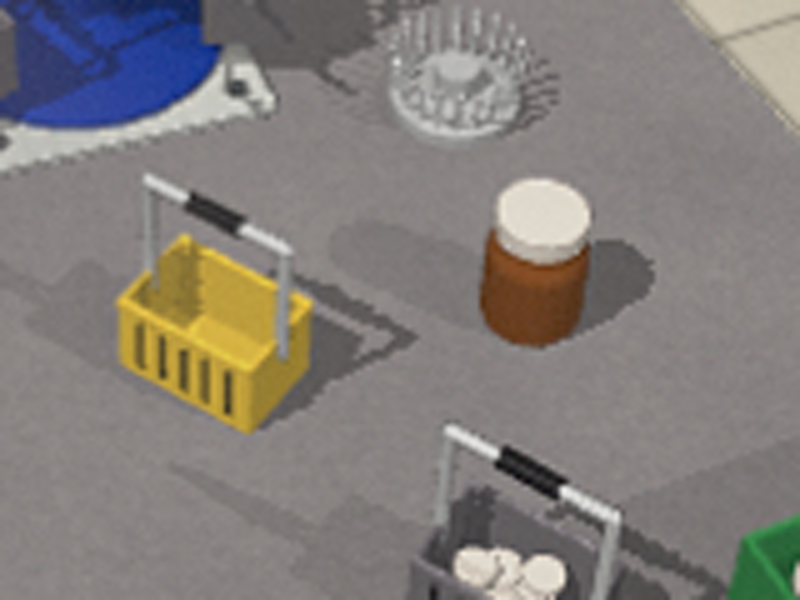

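Run:
```python
from h import *
t=snap("top"); s=snap("side")
def cr(p): return [150+(p[0]+.5)/4-.5,140+(p[1]+.5)/4-.5]
def P(name,p,z): print(name,np.round(plane(t,cr(p),z)[0],4))
P('sleeve',(671,374),.131);P('barend1',(617,408),.127);P('barend2',(726,342),.127)
P('knobtop',(159,314),.248);P('hub',(262,325),.18)
P('tipA',(449,295),.167);P('tipB',(446,379),.167)
P('baseA',(335,291),.165);P('baseB',(332,374),.165)
P('lipA',(94,277),.203);P('lipB',(90,335),.203)
P('plateA',(434,237),.008);P('plateB',(413,489),.008)
def S(name,p,z,k,o): print('side',name,np.round(plane(s,[o[0]+(p[0]+.5)/k-.5,o[1]+(p[1]+.5)/k-.5],z)[0],4))
S('sleeve',(216,213),.125,5,(240,210)); S('b1',(149,180),.125,5,(240,210)); S('b2',(287,248),.125,5,(240,210))
S('knobtop',(231,260),.248,4,(190,80)); S('tipA',(270,500),.169,4,(190,80)); S('tipB',(348,484),.169,4,(190,80))
S('hub',(258,380),.18,4,(190,80))
im=cv2.cvtColor(t['image'],cv2.COLOR_RGB2HSV)
b=(im[...,0]>105)&(im[...,0]<125)&(im[...,1]>170)&(im[...,2]>90)
u,v,Pc=cloud(t); m=b[v,u]&(Pc[:,2]>.16)&(Pc[:,2]<.2)
print(m.sum(),Pc[m].mean(0)); pts=np.c_[u,v][m].astype(np.float32); c,r=cv2.minEnclosingCircle(pts); print(c,r,plane(t,c,.18))
# feeder bowl rim
m=(Pc[:,2]>.235)&(Pc[:,2]<.262)&(Pc[:,1]>.25); q=Pc[m]
A=np.c_[2*q[:,:2],np.ones(len(q))]
# outer circle
c,r=cv2.minEnclosingCircle(np.c_[u,v][m].astype(np.float32)); print('bowl',c,r,plane(t,c,.25))
for n,w in(('spare',(385,212)),('jar',(327,175)),('crown',(269,161)),('sd',(397,287))): print(n,plane(t,w,.05)[0])
```

```text
sleeve [ 0.5279 -0.255   0.131 ]
barend1 [ 0.5038 -0.2153  0.127 ]
barend2 [ 0.5515 -0.2962  0.127 ]
knobtop [0.5609 0.1013 0.248 ]
hub [0.5612 0.0389 0.18  ]
tipA [ 0.583 -0.094  0.167]
tipB [ 0.5225 -0.0914  0.167 ]
baseA [ 0.5872 -0.0119  0.165 ]
baseB [ 0.5272 -0.0098  0.165 ]
lipA [0.5936 0.1545 0.203 ]
lipB [0.5526 0.1566 0.203 ]
plateA [ 0.6523 -0.0786  0.008 ]
plateB [ 0.4524 -0.0608  0.008 ]
side sleeve [ 0.5302 -0.2526  0.125 ]
side b1 [ 0.5066 -0.2151  0.125 ]
side b2 [ 0.5546 -0.2913  0.125 ]
side knobtop [0.5671 0.1041 0.248 ]
side tipA [ 0.5216 -0.0879  0.169 ]
side tipB [ 0.5806 -0.0935  0.169 ]
side hub [0.5613 0.0374 0.18  ]
472 [0.55672083 0.03428911 0.17970258]
(210.9344482421875, 227.82647705078125) 21.34844207763672 [[0.54143961 0.05066534 0.18      ]]
bowl (65.0, 262.5) 101.27818298339844 [[0.444708  0.4319284 0.25     ]]
spare [ 0.5994479  -0.47154853  0.05      ]
jar [ 0.71833236 -0.29578984  0.05      ]
crown [ 0.76546618 -0.11492916  0.05      ]
sd [ 0.37021418 -0.4978062   0.05      ]
```

```bash
python3 -m inch '[[0.6,[-0.028,-0.011,-0.024],[0,0,0]],[0.6,[-0.028,-0.011,-0.024],[0,0,0]],[0.6,[-0.028,-0.011,-0.024],[0,0,0]],[0.6,[-0.028,-0.011,-0.024],[0,0,0]],[0.6,[-0.028,-0.011,-0.024],[0,0,0]],[0.6,[-0.028,-0.011,-0.024],[0,0,0]],[0.6,[-0.028,-0.011,-0.024],[0,0,0]],[0.6,[-0.028,-0.011,-0.024],[0,0,0]],[0.6,[-0.028,-0.011,-0.024],[0,0,0]],[0.6,[-0.028,-0.011,-0.024],[0,0,0]],[0.6,[-0.028,-0.011,-0.024],[0,0,0]],[0.6,[-0.028,-0.011,-0.024],[0,0,0]]]' 40
```

```text
time_s: 1.35
position: [0.3836, 0.1841, 0.3272]
orientation: [-1.571, -0.001, 1.194]
wrist_force: [0.7, 0.6, 0.3]
gripper_width: 0.0512
```

```bash
python3 -m inch '[[0.6,[-0.028,0,-0.024],[0,0,0]],[0.6,[-0.028,0,-0.024],[0,0,0]],[0.6,[-0.028,0,-0.024],[0,0,0]],[0.6,[-0.028,0,-0.024],[0,0,0]],[0.6,[-0.028,0,-0.024],[0,0.1,0]],[0.6,[0,0,0],[0,0.112,0]],[0.6,[0,0,0],[0,0.112,0]],[0.6,[0,0,0],[0,0.112,0]],[0.6,[0,0,0],[0,0.112,0]],[0.6,[0,0,0],[0,0.112,0]],[0.6,[0,0,0],[0,0,0]],[0.6,[0,0,0],[0,0,0]]]'
python3 - <<'E'
from h import *
snap('wrist','w1'); print(sense()['position'],sense()['orientation'],sense()['gripper_width'])
E
```

```text
time_s: 2.35
position: [0.4434, 0.0115, 0.3266]
orientation: [-1.571, -0.0, 0.536]
wrist_force: [-0.3, -0.6, -0.2]
gripper_width: 0.051
[0.44334195 0.01154794 0.32652831] [-1.57073093e+00 -1.22467062e-04  5.36471464e-01] 0.05094912819048752
```

View pics/w1.png

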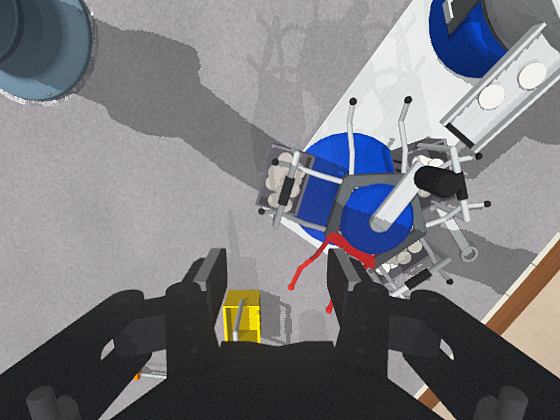

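Run:
```python
from h import *
s=snap('wrist'); 
for n,p,z in(('tip',(292,288),.167),('tip',(329,310),.167),('lip',(447,124),.196),('lip',(471,147),.196),('hub',(377,222),.18)): print(n,plane(s,p,z)[0],dpt(s,[p])[0])
crop=cv2.cvtColor(s['image'],cv2.COLOR_RGB2BGR)[90:330,240:500]; cv2.imwrite('pics/w1c.png',cv2.resize(crop,None,fx=2.5,fy=2.5,interpolation=cv2.INTER_CUBIC))
```

```text
tip [ 0.52548602 -0.08815382  0.167     ] [ 0.52433641 -0.08659845  0.1703631 ]
tip [ 0.58369138 -0.09093775  0.167     ] [ 0.58221432 -0.08958528  0.1698732 ]
lip [0.55410415 0.16183147 0.196     ] [0.55503655 0.16243766 0.19400156]
lip [0.59019907 0.1570504  0.196     ] [0.59170891 0.15779536 0.19341202]
hub [0.56073985 0.03957789 0.18      ] [0.55682572 0.04031908 0.18843545]
```

View pics/w1c.png

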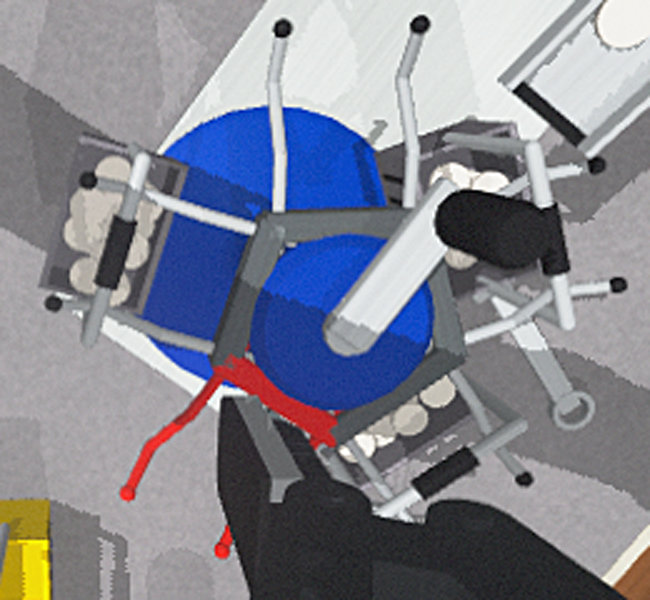

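```bash
python3 -m inch '[[0.6,[-0.008,0,-0.034],[0,0,0]],[0.6,[-0.008,0,-0.034],[0,0,0]],[0.6,[-0.008,0,-0.034],[0,0,0]],[0.6,[-0.008,0,-0.034],[0,0,0]],[0.6,[-0.008,0,-0.034],[0,0,0]],[0.6,[-0.008,0.015,-0.034],[0,0,0]],[0.6,[-0.007,0.015,-0.034],[0,0,0]],[0.6,[-0.007,0.015,-0.034],[0,0,0]],[0.6,[0,0.025,0],[0,0,0]],[0.6,[0,0.025,0],[0,0,0]],[0.6,[0,0,0],[0,0,0]],[0.6,[0,0,0],[0,0,0]]]'
python3 - <<'E'
from h import *
snap('wrist','w2'); snap('top','t2'); print(sense()['position'],sense()['orientation'],sense()['gripper_width'])
E
```

```text
time_s: 3.45
position: [0.5276, -0.2531, 0.2302]
orientation: [-1.568, 0.003, 0.536]
wrist_force: [0.2, -0.2, 1.4]
gripper_width: 0.0511
[ 0.52963778 -0.25386764  0.23304335] [-1.57248984 -0.00159502  0.5358811 ] 0.05118812429342061
```

View pics/w2.png

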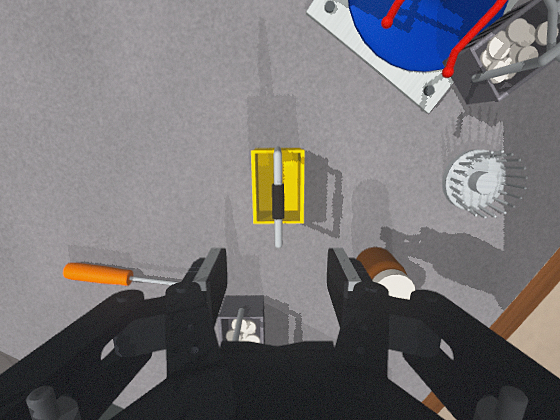

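Run:
```python
from h import *
s=snap('wrist'); S=sense()
print(dpt(s,[(278,200)]),plane(s,[(278,200),(278,152),(278,244)],.125),S['position'],proj(s,S['position']))
```

```text
[[ 0.53120423 -0.25339584  0.12884713]] [[ 0.53168502 -0.25416239  0.125     ]
 [ 0.50778917 -0.21406866  0.125     ]
 [ 0.55547669 -0.29407723  0.125     ]] [ 0.52993727 -0.25401194  0.23355588] [[276.6681759  237.60383872]]
```

```bash
python3 -m inch '[[0.6,[0.001,0.025,-0.001],[0,0,0]],[0.6,[0,0.025,0],[0,0,0]],[0.6,[0,0.025,0],[0,0,0]],[0.6,[0,0.025,0],[0,0,0]],[0.6,[0,0.025,0],[0,0,0]],[0.6,[0,0,0],[0,0,0]],[0,[0,0,0],[0,0,0]],[0,[0,0,0],[0,0,0]],[0,[0,0,0],[0,0,0]],[0,[0,0,0],[0,0,0]],[0,[0,0,0],[0,0,0]],[0,[0,0,0],[0,0,0]]]' 50
python3 -m inch '[[0,[0,-0.01,0],[0,0,0]],[0,[0,-0.02,0],[0,0,0]],[0,[0,-0.02,0],[0,0,0]],[0,[0,-0.02,0],[0,0,0]],[0,[0,-0.02,0],[0,0,0]],[0,[0,0,0],[0,0,0]]]'
python3 - <<'E'
from h import *
snap('wrist','w3'); snap('side','s3')
E
```

```text
time_s: 4.6
position: [0.5306, -0.2546, 0.1075]
orientation: [-1.572, -0.001, 0.534]
wrist_force: [-0.3, 0.2, 0.7]
gripper_width: -0.0002
time_s: 5.1
position: [0.5328, -0.2565, 0.2018]
orientation: [-1.577, -0.006, 0.533]
wrist_force: [0.5, -0.4, 0.9]
gripper_width: -0.0002
```

View pics/w3.png

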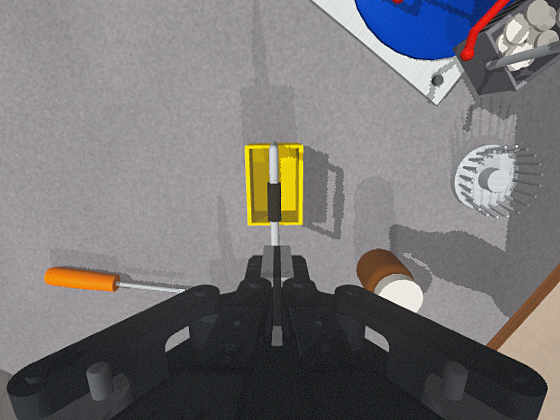

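View pics/s3.png

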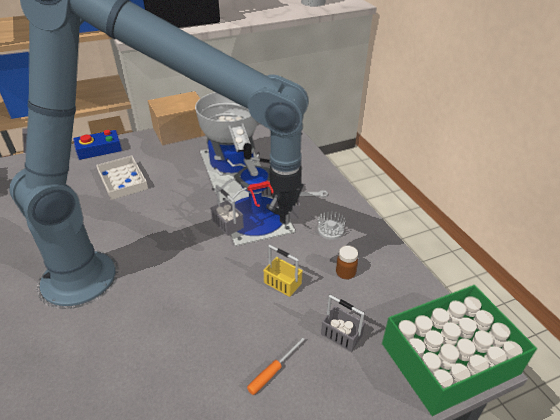

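Run:
```python
from h import *
S=sense();print(S['position'],S['orientation'],S['gripper_width'])
R=Ro.from_euler('xyz',S['orientation']).as_matrix(); print(R)
for n in('wrist','side','top'):
    s=snap(n,n+'4'); print(n,proj(s,[S['position'],S['position']-.019*R[:,1],S['position']-.1*R[:,1]]))
    Rc,t=cam(s); print(-Rc.T@t, Rc[2])
    if n=='wrist': print('tip depth',dpt(s,[(277,262),(270,265),(290,265),(277,290),(277,330)]))
    if n=='side': print(dpt(s,[(288,210),(290,185)]))
```

```text
[ 0.53054464 -0.25477652  0.19779286] [-1.57238387 -0.00199512  0.53389511] -2.649394289860748e-05
[[ 8.60829710e-01  2.52534446e-03 -5.08886856e-01]
 [ 5.08889211e-01 -3.51316396e-04  8.60831951e-01]
 [ 1.99511690e-03 -9.99996750e-01 -1.58754414e-03]]
wrist [[276.3626685  236.84353963]
 [276.31210929 248.30317239]
 [275.87719271 347.05729545]]
[ 0.49688826 -0.1980265   0.37607692] [ 0.13583239 -0.22683104 -0.96441549]
tip depth [[ 0.52539307 -0.24557723  0.25759511]
 [ 0.52285508 -0.24713362  0.260457  ]
 [ 0.53003451 -0.24264751  0.2608982 ]
 [ 0.52830673 -0.25056429  0.2710648 ]
 [ 0.64391461 -0.44444562 -0.0014539 ]]
side [[283.50364136 233.17380312]
 [283.56380342 227.83144112]
 [283.83493023 203.76501229]]
[ 0.16741156 -1.05038599  1.03018183] [ 0.31432706  0.69237507 -0.64947306]
[[ 0.53784294 -0.26360532  0.28195765]
 [ 0.52819389 -0.29183702  0.38305044]]
top [[319.14658563 229.74355689]
 [319.70399941 229.01107733]
 [322.24938374 225.66645102]]
[ 0.36915404 -0.13019139  1.68198774] [ 0.14805847  0.00648987 -0.98895731]
```

View pics/top4.png

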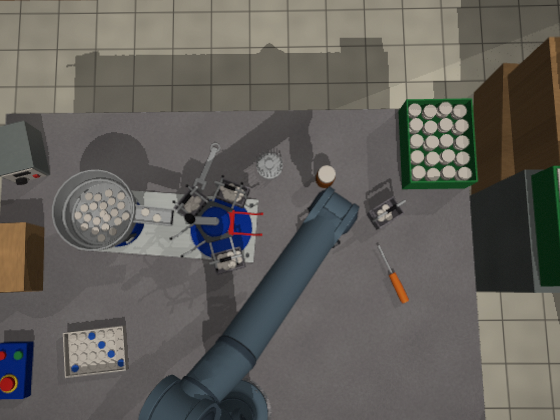

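View pics/side4.png

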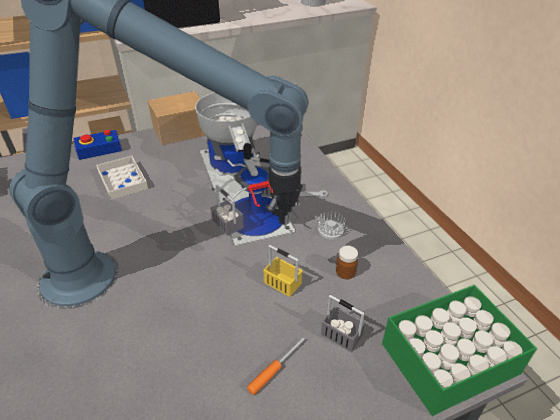

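Run:
```python
from h import *
s=snap('side'); w=snap('wrist')
for n,q,(x0,y0,x1,y1) in(('a',s,(240,150,340,300)),('b',w,(200,130,360,360))):
    c=cv2.cvtColor(q['image'],cv2.COLOR_RGB2BGR)[y0:y1,x0:x1]; cv2.imwrite(f'pics/z{n}.png',cv2.resize(c,None,fx=4 if n=='a' else 2.5,fy=4 if n=='a' else 2.5,interpolation=cv2.INTER_CUBIC))
```

```text
(no output)
```

View pics/za.png

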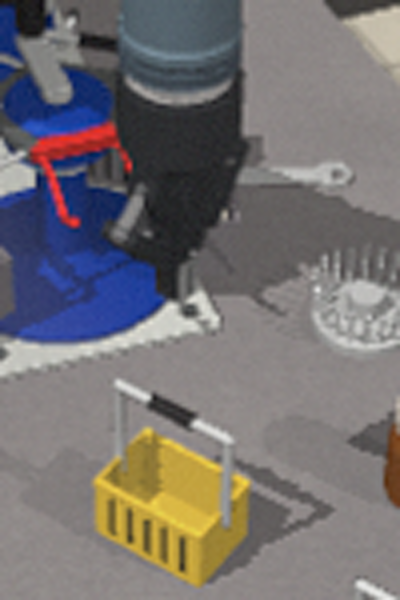

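View pics/zb.png

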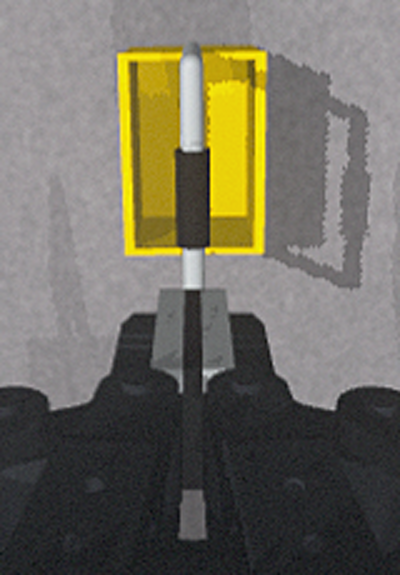

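Run:
```python
from h import *
for n in('side','wrist'):
    s=snap(n); u,v,P=cloud(s); S=sense(); R=Ro.from_euler('xyz',S['orientation']).as_matrix()
    L=(P-S['position'])@R
    m=(abs(L[:,0])<.03)&(abs(L[:,2])<.03)&(L[:,1]>-.12)&(L[:,1]<.03)
    print(n,m.sum(),np.sort(L[m][:,1])[-15:].round(4)); i=np.argsort(L[:,1]*m+(-9)*(~m))[-12:]
    print(np.c_[u,v][i].tolist(),L[i].round(4).tolist())
```

```text
side 264 [-0.0469 -0.0465 -0.0456 -0.0453 -0.045  -0.0444 -0.0433 -0.0432 -0.043
 -0.0428 -0.0415 -0.0412 -0.0399 -0.0391 -0.0379]
[[288, 222], [284, 224], [283, 225], [287, 223], [281, 224], [288, 223], [279, 223], [287, 224], [285, 225], [286, 225], [284, 225], [285, 226]] [[0.0041, -0.0453, -0.0125], [-0.0078, -0.045, -0.0085], [-0.0118, -0.0444, -0.0083], [0.0013, -0.0433, -0.0114], [-0.0107, -0.0432, -0.0012], [0.0031, -0.043, -0.0132], [-0.0103, -0.0428, 0.0053], [-0.0001, -0.0415, -0.0124], [-0.0059, -0.0412, -0.0103], [-0.0032, -0.0399, -0.0116], [-0.0056, -0.0391, -0.007], [-0.006, -0.0379, -0.0105]]
wrist 14785 [-0.0398 -0.0395 -0.0395 -0.0395 -0.0395 -0.0394 -0.0394 -0.0394 -0.0394
 -0.039  -0.0389 -0.0389 -0.0388 -0.0388 -0.0386]
[[286, 246], [281, 245], [276, 245], [277, 245], [270, 245], [271, 245], [265, 245], [288, 245], [280, 245], [274, 245], [289, 245], [266, 245]] [[0.0048, -0.0395, 0.0099], [0.0023, -0.0395, 0.0104], [-0.0002, -0.0394, 0.0104], [0.0003, -0.0394, 0.0104], [-0.0032, -0.0394, 0.0104], [-0.0027, -0.0394, 0.0104], [-0.0057, -0.039, 0.0102], [0.0058, -0.0389, 0.0102], [0.0018, -0.0389, 0.0102], [-0.0012, -0.0388, 0.0102], [0.0063, -0.0388, 0.0102], [-0.0052, -0.0386, 0.0101]]
```

```bash
python3 -m inch '[[0.6,[0,0,0],[0,0,0]],[0.6,[0,0,0],[0,0,0]],[0.6,[0,0,0],[0,0,0]],[0.6,[0,0,0],[0,0,0]],[0.6,[0,0.026,0],[0,0,0]],[0.6,[0,0.026,0],[0,0,0]],[0.6,[0,0.026,0],[0,0,0]],[0.6,[0,0.026,0],[0,0,0]],[0.6,[0,0.026,0],[0,0,0]],[0.6,[0,0,0],[0,0,0]],[0.6,[0,0,0],[0,0,0]]]'
python3 - <<'E'
from h import *
s=snap('wrist','w5'); s2=snap('side','s5')
for n in('side','wrist'):
    s=snap(n); u,v,P=cloud(s); S=sense(); R=Ro.from_euler('xyz',S['orientation']).as_matrix()
    L=(P-S['position'])@R
    m=(abs(L[:,0])<.045)&(abs(L[:,0])>.015)&(abs(L[:,2])<.03)&(L[:,1]>-.12)&(L[:,1]<-.01); print(n,np.sort(L[m][:,1])[-10:].round(4))
E
```

```text
time_s: 6.47
position: [0.5286, -0.2538, 0.0654]
orientation: [-1.568, 0.003, 0.534]
wrist_force: [0.7, -0.7, -0.1]
gripper_width: 0.0513
side [-0.0432 -0.0426 -0.042  -0.042  -0.0419 -0.0418 -0.0417 -0.0414 -0.0403
 -0.0398]
wrist [-0.0395 -0.0394 -0.0393 -0.0392 -0.0392 -0.0391 -0.0389 -0.0387 -0.0387
 -0.0386]
```

View pics/w5.png

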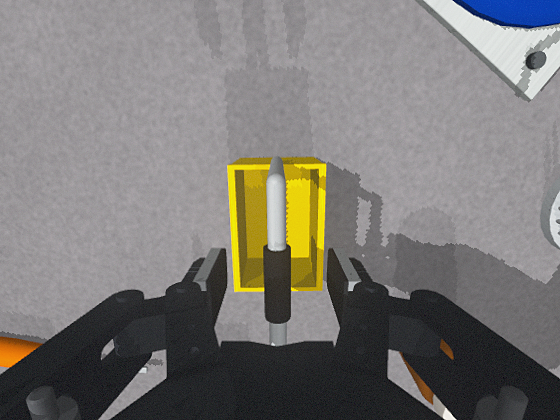

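View pics/s5.png

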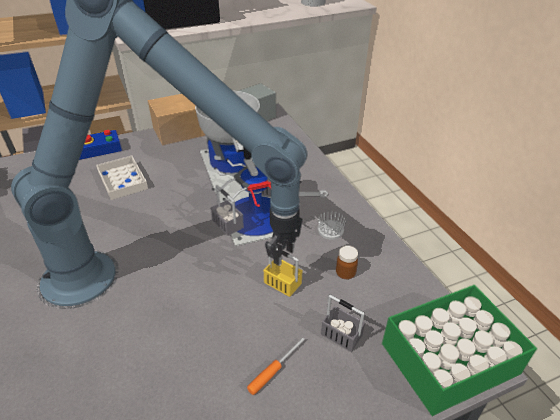

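```bash
python3 -m inch '[[0,[0,0,0],[0,0,0]],[0,[0,0,0],[0,0,0]],[0,[0,0,0],[0,0,0]],[0,[0,0,0],[0,0,0]],[0,[0,0,0],[0,0,0]],[0,[0,0,0],[0,0,0]],[0,[0,0,0],[0,0,0]]]' 60
python3 - <<'E'
from h import *
print(sense()['position'],sense()['gripper_width']);s=snap('wrist','w6')
E
```

```text
time_s: 7.25
position: [0.5302, -0.2546, 0.0673]
orientation: [-1.571, -0.001, 0.534]
wrist_force: [-1.6, 1.0, 4.8]
gripper_width: 0.0102
[ 0.53016147 -0.25456221  0.06725572] 0.010153051074969832
```

View pics/w6.png

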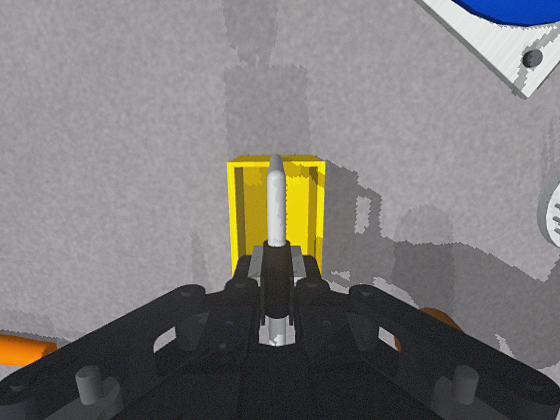

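```bash
python3 -m inch '[[0,[0,-0.01,0],[0,0,0]],[0,[0,-0.02,0],[0,0,0]],[0,[0,-0.03,0],[0,0,0]],[0,[0,-0.03,0],[0,0,0]],[0,[0,-0.03,0],[0,0,0]],[0,[0,-0.03,0],[0,0,0]],[0,[0,0,0],[0,0,0]],[0,[0,0,0],[0,0,0]]]'
python3 - <<'E'
from h import *
print(sense()['position'],sense()['gripper_width'],sense()['wrist_force'])
s=snap('wrist','w7');s=snap('side');c=cv2.cvtColor(s['image'],cv2.COLOR_RGB2BGR)[130:330,190:390]; cv2.imwrite('pics/s7.png',cv2.resize(c,None,fx=3,fy=3))
E
```

```text
time_s: 7.97
position: [0.5311, -0.255, 0.2185]
orientation: [-1.574, -0.003, 0.534]
wrist_force: [-0.7, 0.3, -1.2]
gripper_width: 0.0099
[ 0.53107111 -0.25504706  0.21854009] 0.009945846845588779 [-0.67061438  0.25215288 -1.24854191]
```

View pics/w7.png

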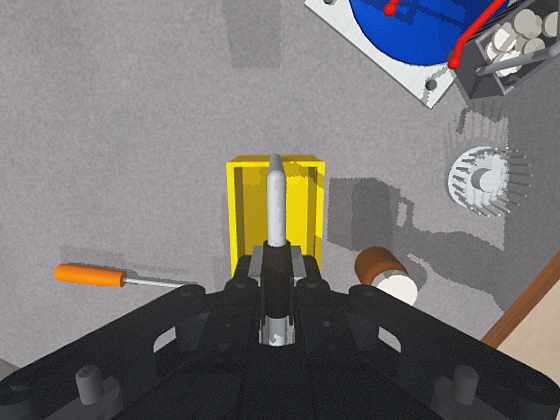

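View pics/s7.png

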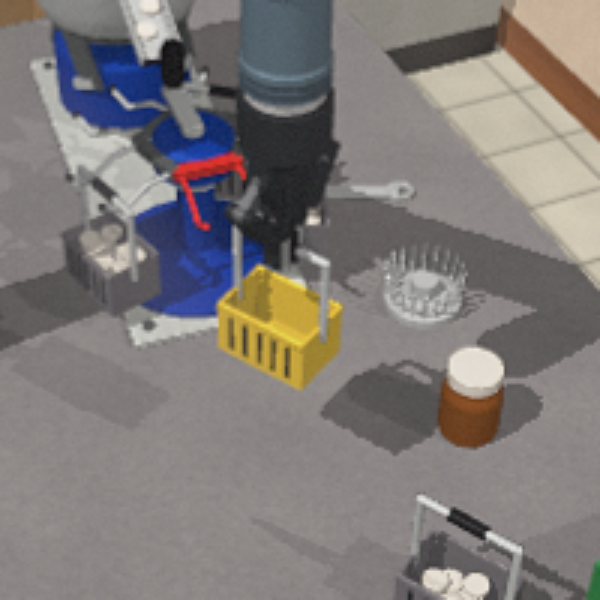

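```bash
python3 -m inch '[[0,[0,0,0],[0,-0.123,0]],[0,[0,0,0],[0,-0.123,0]],[0,[0,0,0],[0,-0.123,0]],[0,[0,0,0],[0,-0.123,0]],[0,[0,0,0],[0,-0.123,0]],[0,[0,0,0],[0,-0.123,0]],[0,[0,0,0],[0,-0.123,0]],[0,[0,0,0],[0,-0.123,0]],[0,[0.02,0.015,-0.007],[0,0,0]],[0,[0.02,0.015,-0.007],[0,0,0]],[0,[0,0,0],[0,0,0]],[0,[0,0,0],[0,0,0]]]'
python3 - <<'E'
from h import *
S=sense();print(S['position'],S['orientation'],S['gripper_width'])
s=snap('wrist','w8'); 
s2=snap('side');c=cv2.cvtColor(s2['image'],cv2.COLOR_RGB2BGR)[130:330,190:390]; cv2.imwrite('pics/s8.png',cv2.resize(c,None,fx=3,fy=3))
E
```

```text
time_s: 9.07
position: [0.5442, -0.2117, 0.1827]
orientation: [-1.563, -0.002, 1.522]
wrist_force: [-0.6, 0.1, -0.9]
gripper_width: 0.0101
[ 0.54416821 -0.21171725  0.1827    ] [-1.5634464  -0.00187634  1.52231601] 0.010102873224906815
```

View pics/w8.png

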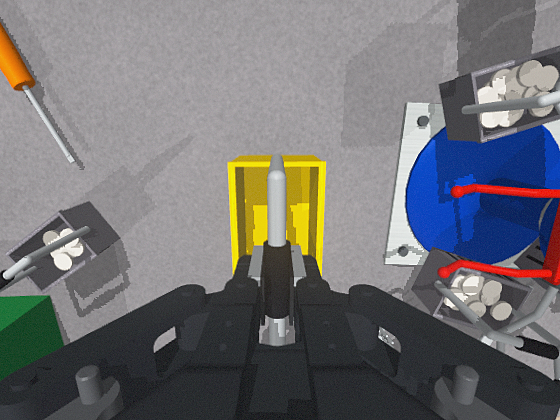

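View pics/s8.png

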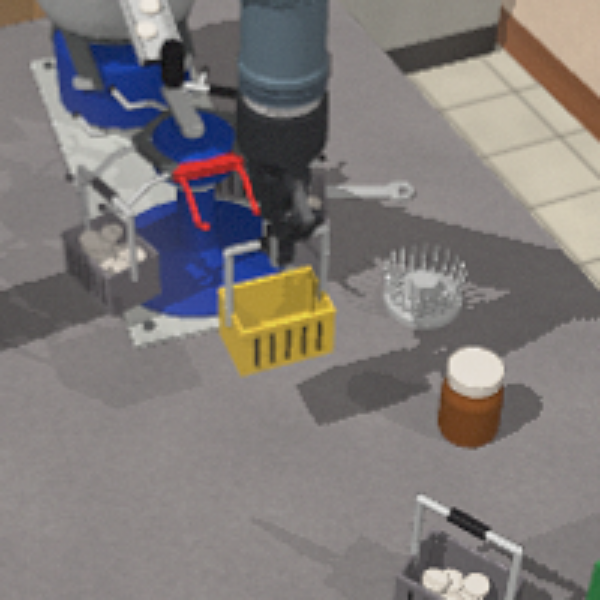

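Run:
```python
from h import *
s=snap('wrist'); S=sense(); R=Ro.from_euler('xyz',S['orientation']).as_matrix();p=S['position']; print(p,S['orientation'])
im=cv2.cvtColor(s['image'],cv2.COLOR_RGB2HSV); m=((im[...,0]<8)|(im[...,0]>172))&(im[...,1]>180); 
T=plane(s,[(458,192),(444,272)],.167); print(T,T.mean(0),dpt(s,[(458,192),(444,272)]))
B=plane(s,[(278,176),(278,242),(278,318),(278,345)],p[2]+.0575); print(B,(B-p)@R)
print('sleeve depth',(dpt(s,[(278,230),(278,260),(278,300)])-p)@R)
print('tips tool',(T-p)@R)
P=dpt(s,[(480,189),(540,193),(465,270),(530,270)]);print(P,(P-p)@R)
```

```text
[ 0.5449471  -0.21624567  0.18582522] [-1.56911915e+00  9.20699834e-04  1.51665569e+00]
[[ 0.52532381 -0.09135576  0.167     ]
 [ 0.58488319 -0.09527787  0.167     ]] [ 0.5551035  -0.09331682  0.167     ] [[ 0.525267   -0.09150566  0.16724357]
 [ 0.58471143 -0.09546866  0.16732038]]
[[ 0.49709648 -0.21286137  0.24332522]
 [ 0.52559071 -0.21432598  0.24332522]
 [ 0.56328212 -0.21626076  0.24332522]
 [ 0.57826324 -0.21702907  0.24332522]] [[ 0.000737   -0.05742018  0.04806002]
 [ 0.00081648 -0.0574681   0.01952833]
 [ 0.00092418 -0.0575315  -0.01821251]
 [ 0.00096769 -0.0575567  -0.03321323]]
sleeve depth [[ 0.00078886 -0.05974313  0.02575215]
 [ 0.00081041 -0.06270096  0.01349554]
 [ 0.00086784 -0.06219945 -0.00580743]]
tips tool [[ 0.1236623   0.01875554  0.02632144]
 [ 0.12296894  0.01865608 -0.03336283]]
[[ 0.52739913 -0.06577233  0.15194475]
 [ 0.52826082 -0.03512176  0.16951904]
 [ 0.65482932  0.00973918  0.03449056]
 [ 0.58610285 -0.03195636  0.16938278]] [[ 0.1493344   0.03378599  0.02560837]
 [ 0.17997049  0.01618485  0.0264361 ]
 [ 0.23173916  0.15095763 -0.09774554]
 [ 0.18626145  0.01621873 -0.03115002]]
```

```bash
python3 -m inch '[[0,[0,0.019,-0.001],[0,0,0]],[0,[0,0.019,-0.001],[0,0,0]],[0,[0,0.018,-0.001],[0,0,0]],[0,[0.01,0,0],[0,0,0]],[0,[0.02,0,-0.001],[0,0,0]],[0,[0.024,0,0],[0,0,0]],[0,[0.025,0,0],[0,0,0]],[0,[0.025,0,0],[0,0,0]],[0,[0.02,0,0],[0,0,0]],[0,[0.015,0,0],[0,0,0]],[0,[0.005,0,0],[0,0,0]],[0,[0,0,0],[0,0,0]]]'
python3 - <<'E'
from h import *
s=snap('wrist','w9'); S=sense(); R=Ro.from_euler('xyz',S['orientation']).as_matrix();p=S['position']; print(p,S['orientation'],S['wrist_force'])
s2=snap('side');c=cv2.cvtColor(s2['image'],cv2.COLOR_RGB2BGR)[100:250,190:340]; cv2.imwrite('pics/s9.png',cv2.resize(c,None,fx=4,fy=4))
E
```

```text
time_s: 10.22
position: [0.5583, -0.0695, 0.1314]
orientation: [-1.572, -0.001, 1.521]
wrist_force: [-0.3, 0.1, -0.9]
gripper_width: 0.0101
[ 0.55799248 -0.07162042  0.13136124] [-1.57205154e+00  2.61042133e-04  1.51882240e+00] [-0.26496286 -0.45588996 -1.45165241]
```

View pics/w9.png

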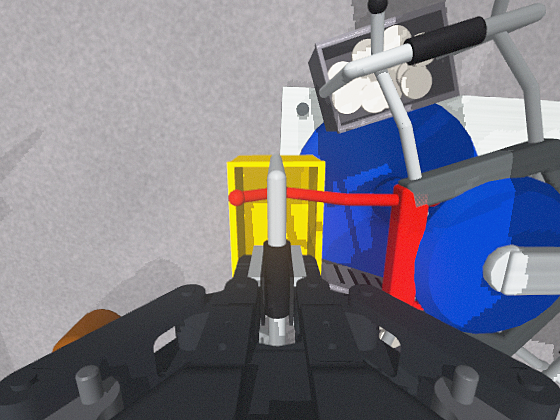

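View pics/s9.png

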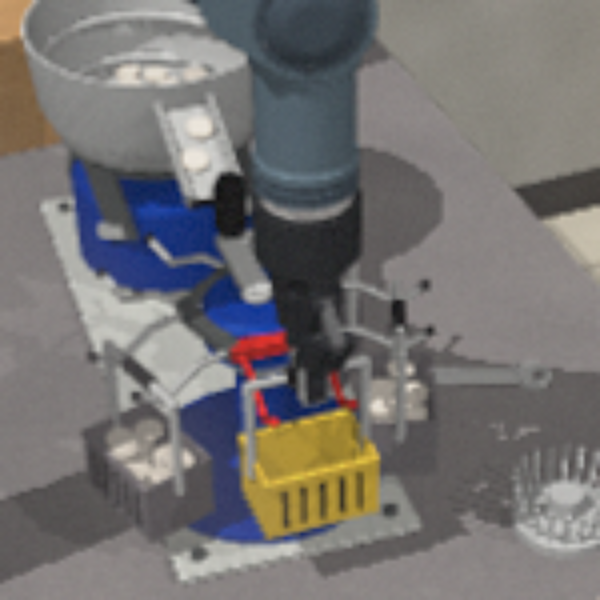

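Run:
```python
from h import *
s=snap('wrist'); S=sense(); R=Ro.from_euler('xyz',S['orientation']).as_matrix();p=S['position']; print(p)
T=plane(s,[(236,197)],.167); print(T,(T-p)@R,(dpt(s,[(236,197),(395,199)])-p)@R)
```

```text
[ 0.55755492 -0.07363014  0.13107988]
[[ 0.52254378 -0.09151303  0.167     ]] [[-0.01982759 -0.03592741  0.03393996]] [[-0.01975629 -0.03643854  0.03405386]
 [ 0.05775083 -0.03783     0.0335342 ]]
```

```bash
python3 -m inch '[[0,[0.001,0.004,0.002],[0,0,0]],[0,[0,0.008,0],[0,0,0]],[0,[0,0.008,0],[0,0,0]],[0,[0,0.006,0],[0,0,0]],[0,[0,0.005,0],[0,0,0]],[0,[0,0,0],[0,0,0]],[0,[0,0,0],[0,0,0]]]'
python3 - <<'E'
from h import *
s=snap('wrist','w10'); S=sense(); print(S['position'],S['wrist_force'])
s2=snap('side');c=cv2.cvtColor(s2['image'],cv2.COLOR_RGB2BGR)[100:250,190:340]; cv2.imwrite('pics/s10.png',cv2.resize(c,None,fx=4,fy=4))
E
```

```text
time_s: 10.95
position: [0.5586, -0.0684, 0.1007]
orientation: [-1.575, -0.003, 1.519]
wrist_force: [0.2, 4.1, 4.8]
gripper_width: 0.0102
[ 0.55832234 -0.06842758  0.10063079] [0.90151527 4.10034444 5.40114149]
```

View pics/s10.png

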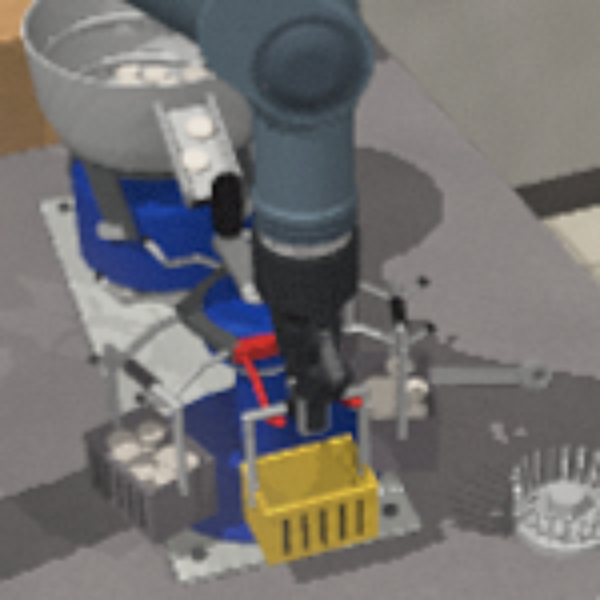

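View pics/w10.png

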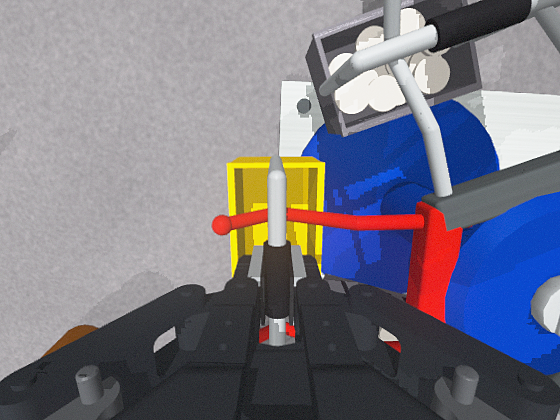

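```bash
python3 -m inch '[[0.1,[0,0,0],[0,0,0]],[0.2,[0,0,0],[0,0,0]],[0.35,[0,0,0],[0,0,0]],[0.35,[0,0,0],[0,0,0]],[0.35,[0,0,0],[0,0,0]],[0.35,[0,0,0],[0,0,0]]]'
python3 - <<'E'
from h import *
s=snap('wrist','w11')
E
```

```text
time_s: 11.55
position: [0.5548, -0.0711, 0.0989]
orientation: [-1.569, 0.001, 1.517]
wrist_force: [-0.9, 0.2, -0.6]
gripper_width: 0.03
```

View pics/w11.png

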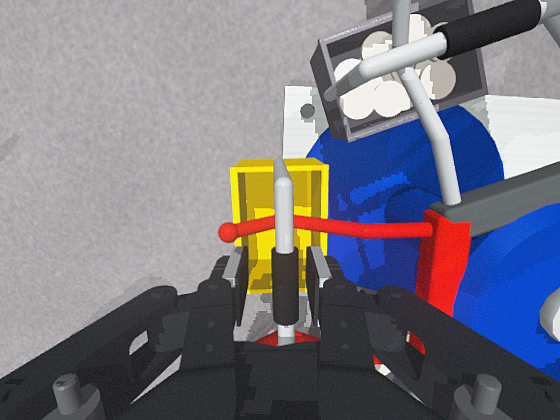

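```bash
python3 -m inch '[[0.35,[0.001,-0.01,0],[0,0,0]],[0.35,[0,-0.02,0],[0,0,0]],[0.35,[0,-0.03,0],[0,0,0]],[0.35,[0,-0.035,0],[0,0,0]],[0.35,[0,-0.035,0],[0,0,0]],[0.6,[0,-0.035,0],[0,0,0]],[0.6,[0,-0.03,0],[0,0,0]],[0.6,[0,0,0],[0,0,0]],[0.6,[0,0,0],[0,0,0]]]'
python3 - <<'E'
from h import *
s=snap('wrist','w12');s2=snap('side');c=cv2.cvtColor(s2['image'],cv2.COLOR_RGB2BGR)[80:280,160:360]; cv2.imwrite('pics/s12.png',cv2.resize(c,None,fx=3,fy=3))
snap('top','t12')
E
```

```text
time_s: 12.35
position: [0.5573, -0.07, 0.2977]
orientation: [-1.577, -0.001, 1.518]
wrist_force: [-0.3, 0.5, -0.9]
gripper_width: 0.0511
```

View pics/w12.png

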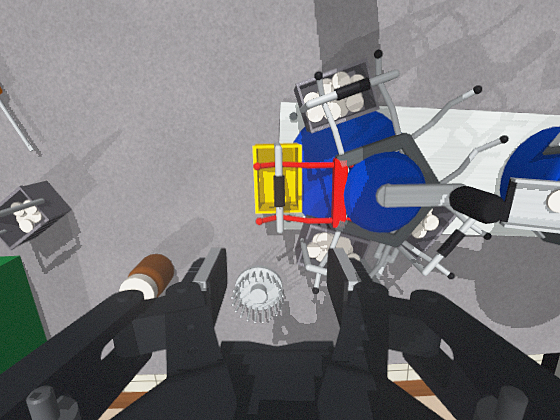

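View pics/s12.png

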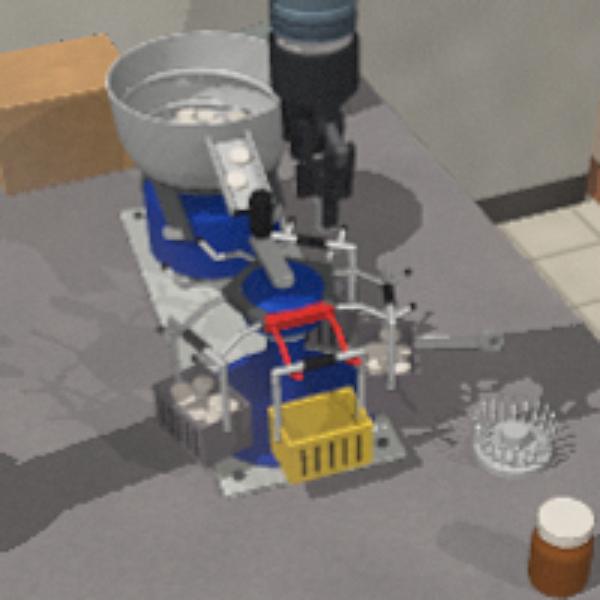

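Run:
```python
from h import *
for n in('wrist','top'):
    s=snap(n); u,v,P=cloud(s); im=s['image'].astype(int)
    blk=im.max(2)<60
    m=blk[v,u]&(P[:,2]>.235)&(P[:,2]<.257)&(abs(P[:,0]-.561)<.05)&(abs(P[:,1]-.10)<.05)
    q=np.c_[u,v][m]; print(n,m.sum(),P[m].min(0),P[m].max(0),np.median(P[m],0))
    c,r=cv2.minEnclosingCircle(q[P[m][:,2]>.243].astype(np.float32)); print(c,r,plane(s,c,.248))
    m=blk[v,u]&(P[:,2]>.18)&(P[:,2]<.207)&(abs(P[:,0]-.57)<.04)&(abs(P[:,1]-.155)<.02); print('lip',m.sum(),P[m].mean(0),P[m].min(0),P[m].max(0))
    m=blk[v,u]&(P[:,2]>.145)&(P[:,2]<.175)&(abs(P[:,0]-.555)<.03)&(abs(P[:,1]+.07)<.02); print('sleeve',m.sum(),P[m].mean(0),P[m].min(0),P[m].max(0))
print(sense()['position'])
```

```text
wrist 883 [0.55059726 0.09293815 0.23505124] [0.57545513 0.11660943 0.24886903] [0.56134587 0.10192202 0.24590237]
(493.4672546386719, 215.7772979736328) 15.779192924499512 [[0.56227299 0.10256966 0.248     ]]
lip 253 [0.56883166 0.16077975 0.19257137] [0.54966558 0.15587494 0.18827379] [0.59415325 0.16556319 0.19558161]
sleeve 58 [ 0.55119171 -0.06628236  0.16086735] [ 0.53886528 -0.07290906  0.15900426] [ 0.57207978 -0.06233493  0.1633394 ]
top 68 [0.55127791 0.09275879 0.23559488] [0.57377781 0.11593158 0.25519175] [0.56279045 0.10450854 0.24710547]
(188.0, 218.0) 4.472236156463623 [[0.56123721 0.10500429 0.248     ]]
lip 15 [0.57253941 0.15976656 0.19318235] [0.55485975 0.1554422  0.18665344] [0.58838578 0.16238603 0.19950448]<stdin>:9: RuntimeWarning: Mean of empty slice.
  ret = um.true_divide(
Traceback (most recent call last):
ValueError: zero-size array to reduction operation minimum which has no identity
```

```bash
python3 -m inch '[[0.7,[0,0,0],[0,0.12,0]],[0.7,[0,0,0],[0,0.12,0]],[0.7,[0,0,0],[0,0.12,0]],[0.7,[0,0,0],[0,0.12,0]],[0.7,[0,0,0],[0,0.12,0]],[0.7,[0,0,0],[0,0.12,0]],[0.7,[0,0,0],[0,0.12,0]],[0.7,[0,0,0],[0,0.12,0]],[0.7,[0,0,0],[0,0.12,0]],[0.7,[0,0,0],[0,0.12,0]],[0.7,[0,0,0],[0,0.12,0]],[0.7,[0,0,0],[0,0.12,0]]]'
python3 -m inch '[[0.7,[0,0,0],[0,0.078,0]],[0.7,[0.001,0,0.029],[0,0,0]],[0.7,[0.001,0,0.029],[0,0,0]],[0.7,[0.001,0,0.029],[0,0,0]],[0.7,[0.001,0,0.029],[0,0,0]],[0.7,[0.001,0,0.029],[0,0,0]],[0.7,[0,0,0.029],[0,0,0]],[0.7,[0,0,0],[0,0,0]],[0.7,[0,0,0],[0,0,0]],[0.7,[0,0,0],[0,0,0]]]'
python3 - <<'E'
from h import *
s=snap('wrist','w13'); S=sense(); print(S['position'],S['orientation'],S['joint_pos'][6])
u,v,P=cloud(s); im=s['image'].astype(int); blk=im.max(2)<60
m=blk[v,u]&(P[:,2]>.235)&(P[:,2]<.257)&(abs(P[:,0]-.561)<.03)&(abs(P[:,1]-.10)<.03)
print(m.sum(),P[m].min(0),P[m].max(0))
E
```

```text
time_s: 13.6
position: [0.5547, -0.0694, 0.293]
orientation: [-1.571, 0.003, 0.072]
wrist_force: [-0.3, -0.8, -0.4]
gripper_width: 0.0599
time_s: 14.43
position: [0.5601, 0.1036, 0.2934]
orientation: [-1.573, 0.002, -0.0]
wrist_force: [0.7, -0.2, -0.4]
gripper_width: 0.0599
[0.56034089 0.10254085 0.2937248 ] [-1.57249668e+00  1.33878779e-03 -2.26583591e-03] -0.14789244443199184
755 [0.55115125 0.09498565 0.2352071 ] [0.57526982 0.11964901 0.24863771]
```

View pics/w13.png

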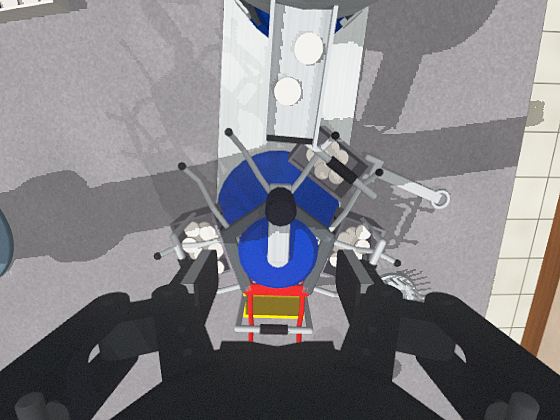

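Run:
```python
from h import *
s=snap('wrist'); S=sense(); p=S['position']; R=Ro.from_euler('xyz',S['orientation']).as_matrix()
c=cv2.cvtColor(s['image'],cv2.COLOR_RGB2BGR)[100:350,180:390]; cv2.imwrite('pics/w13c.png',cv2.resize(c,None,fx=2.4,fy=2.4,interpolation=cv2.INTER_CUBIC))
for n,uv,z in(('knobtop',(281,201),.248),('lipL',(267,137),.19),('lipR',(313,145),.19),('hub',(278,256),.18),('sleeve',(273,329),.16),('plL',(219,150),.008),('plL2',(225,30),.008)): print(n,plane(s,uv,z)[0],((plane(s,uv,z)-p)@R)[0])
```

```text
knobtop [0.56418903 0.11522214 0.248     ] [0.00363299 0.04601301 0.01311539]
lipL [0.55191079 0.16199019 0.19      ] [-0.00875256  0.10396827  0.05991059]
lipR [0.59450665 0.15471324 0.19      ] [0.03386665 0.10394405 0.05277173]
hub [0.56198936 0.03895569 0.18      ] [ 0.00173242  0.11410283 -0.06307892]
sleeve [ 0.55584355 -0.0671057   0.16      ] [-0.00405428  0.13423018 -0.16913642]
plL [0.47194635 0.13843978 0.008     ] [-0.08850144  0.2860566   0.03631211]
plL2 [0.48831065 0.30449574 0.008     ] [-0.07267555  0.28585202  0.20242012]
```

View pics/w13c.png

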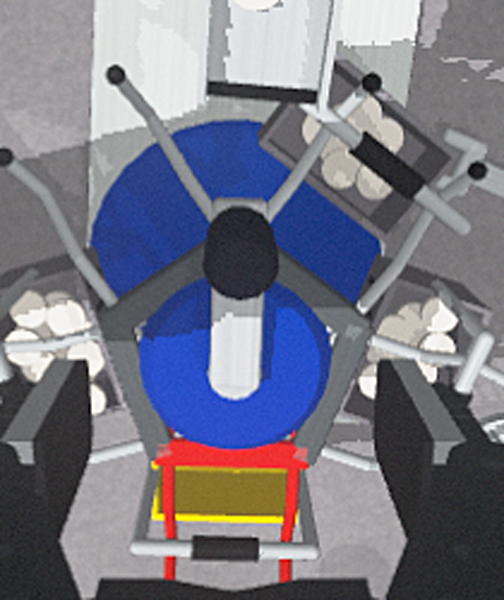

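```bash
python3 -m inch '[[0.7,[0.002,0.02,0.002],[0,0,0]],[0.7,[0,0.025,0],[0,0,0]],[0.7,[0,0.025,0],[0,0,0]],[0.7,[0,0.025,0],[0,0,0]],[0.7,[0,0.02,0],[0,0,0]],[0.7,[0,0,0],[0,0,0]],[0.7,[0,0,0],[0,0,0]]]'
python3 - <<'E'
from h import *
s=snap('wrist','w14'); S=sense(); print(S['position'],S['orientation'],S['wrist_force'])
s2=snap('side');c=cv2.cvtColor(s2['image'],cv2.COLOR_RGB2BGR)[80:280,160:360]; cv2.imwrite('pics/s14.png',cv2.resize(c,None,fx=3,fy=3))
E
```

```text
time_s: 15.12
position: [0.5618, 0.1047, 0.1787]
orientation: [-1.572, 0.002, -0.003]
wrist_force: [-0.5, -0.2, -0.5]
gripper_width: 0.0599
[0.56322024 0.10520878 0.18022088] [-1.57108550e+00 -7.42823428e-04 -2.14635494e-03] [0.41012738 0.19764333 0.90269963]
```

View pics/w14.png

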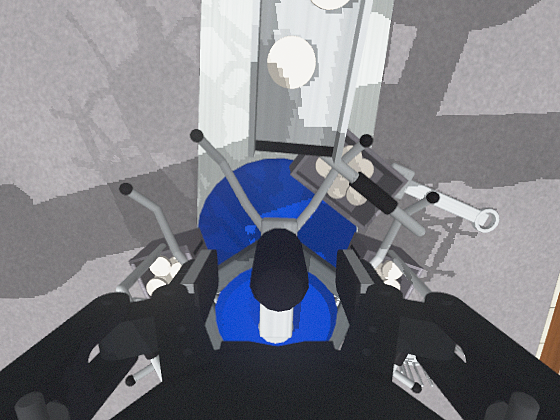

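View pics/s14.png

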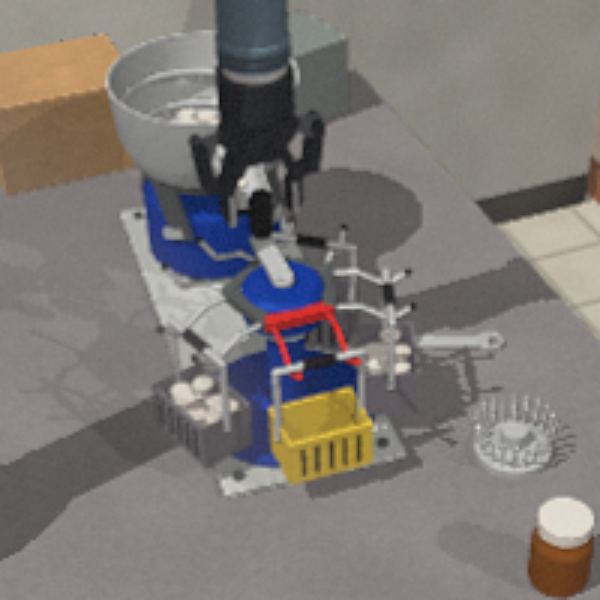

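Run:
```python
from h import *
s=snap('wrist'); S=sense(); p=S['position']; R=Ro.from_euler('xyz',S['orientation']).as_matrix()
print(plane(s,(279,282),.248),((plane(s,(279,282),.248)-p)@R)[0],p)
```

```text
[[0.56539775 0.11049127 0.248     ]] [ 0.00129355 -0.06649858  0.00452641] [0.56432474 0.10603412 0.18149282]
```

```bash
python3 -m inch '[[0.7,[0,0.006,0.003],[0,0,0]],[0.7,[0,0,0],[0,0,0]],[0.2,[0,0,0],[0,0,0]],[0.2,[0,0,0],[0,0,0]],[0,[0,0,0],[0,0,0]],[0,[0,0,0],[0,0,0]],[0,[0,0,0],[0,0,0]],[0,[0,0,0],[0,0,0]],[0,[0,0,0],[0,0,0]]]' 40
python3 - <<'E'
from h import *
s=snap('wrist','w15'); S=sense(); p=S['position']; print(p,S['wrist_force'],S['gripper_width'])
E
```

```text
time_s: 16.02
position: [0.563, 0.1097, 0.1739]
orientation: [-1.57, -0.001, 0.0]
wrist_force: [0.0, 0.5, 3.1]
gripper_width: 0.025
[0.56302194 0.10970131 0.1739262 ] [-0.70149326 -0.0213568   2.029134  ] 0.024738791836377085
```

View pics/w15.png

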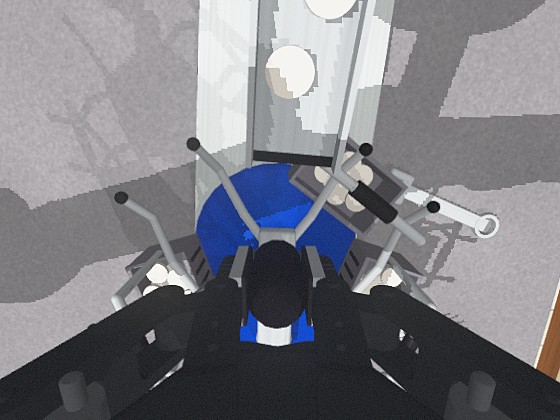

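```bash
python3 -m inch '[[0,[-0.001,0,0],[0,0,0]],[0,[-0.002,0,0],[0,0,0]],[0,[-0.003,0,-0.0004],[0,0,0]],[0,[-0.004,0,-0.0005],[0,0,0]],[0,[-0.004,0,-0.0005],[0,0,0]],[0,[-0.004,0,-0.0005],[0,0,0]],[0,[-0.0042,0,-0.0017],[0,0,0]],[0,[-0.0042,0,-0.0017],[0,0,0]],[0,[-0.0042,0,-0.0017],[0,0,0]],[0,[-0.0042,0,-0.0017],[0,0,0]]]'
python3 - <<'E'
from h import *
s=snap('wrist','w16'); S=sense(); p=S['position']; print(p,S['wrist_force'],S['gripper_width'])
E
```

```text
time_s: 16.9
position: [0.5276, 0.1005, 0.1738]
orientation: [-1.571, -0.001, 0.0]
wrist_force: [1.3, -0.3, 5.4]
gripper_width: 0.0248
[0.52597052 0.09950524 0.17378001] [-3.70527927 -1.57363837  9.22083249] 0.025113844323578077
```

View pics/w16.png

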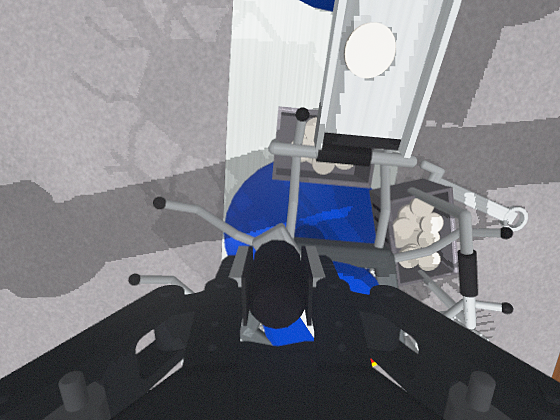

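```bash
python3 -m inch '[[0,[-0.0036,0,-0.0028],[0,0,0]],[0,[-0.0036,0,-0.0028],[0,0,0]],[0,[-0.0036,0,-0.0028],[0,0,0]],[0,[-0.0036,0,-0.0028],[0,0,0]],[0,[-0.0027,0,-0.0037],[0,0,0]],[0,[-0.0027,0,-0.0037],[0,0,0]],[0,[-0.0027,0,-0.0037],[0,0,0]],[0,[-0.0027,0,-0.0037],[0,0,0]],[0,[-0.0016,0,-0.0043],[0,0,0]],[0,[-0.0016,0,-0.0043],[0,0,0]],[0,[-0.0016,0,-0.0043],[0,0,0]],[0,[-0.0016,0,-0.0043],[0,0,0]]]'
python3 -m inch '[[0,[-0.0003,0,-0.0045],[0,0,0]],[0,[-0.0003,0,-0.0045],[0,0,0]],[0,[-0.0003,0,-0.0045],[0,0,0]],[0,[-0.0003,0,-0.0045],[0,0,0]],[0,[0.0009,0,-0.0044],[0,0,0]],[0,[0.0009,0,-0.0044],[0,0,0]],[0,[0.0009,0,-0.0044],[0,0,0]],[0,[0.0009,0,-0.0044],[0,0,0]]]'
python3 - <<'E'
from h import *
s=snap('wrist','w17'); S=sense(); p=S['position']; print(p,S['wrist_force'],S['gripper_width'])
s2=snap('side');c=cv2.cvtColor(s2['image'],cv2.COLOR_RGB2BGR)[80:280,160:360]; cv2.imwrite('pics/s17.png',cv2.resize(c,None,fx=3,fy=3))
E
```

```text
time_s: 17.95
position: [0.4971, 0.0567, 0.1739]
orientation: [-1.571, -0.003, -0.0]
wrist_force: [4.8, -0.9, 3.0]
gripper_width: 0.025
time_s: 18.62
position: [0.4999, 0.0225, 0.1739]
orientation: [-1.57, -0.002, 0.001]
wrist_force: [6.3, 2.9, 3.7]
gripper_width: 0.0249
[0.50054094 0.02081897 0.17386099] [ 6.74202496 -0.1990641   0.6808908 ] 0.024832413732918245
```

View pics/w17.png

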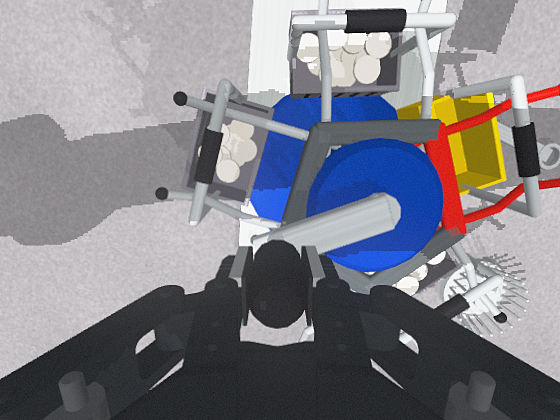

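View pics/s17.png

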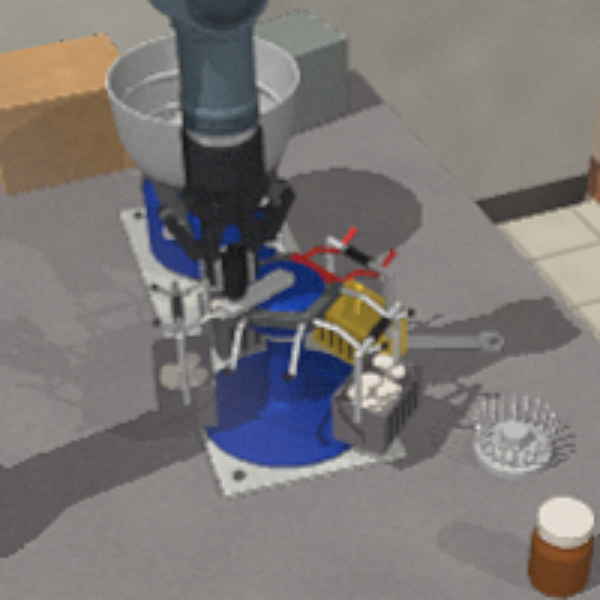

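```bash
python3 -m inch '[[0,[0.0021,0,-0.004],[0,0,0]],[0,[0.0021,0,-0.004],[0,0,0]],[0,[0.0021,0,-0.004],[0,0,0]],[0,[0.0021,0,-0.004],[0,0,0]],[0,[0.0031,0,-0.0032],[0,0,0]],[0,[0.0031,0,-0.0032],[0,0,0]],[0,[0.0031,0,-0.0032],[0,0,0]],[0,[0.0031,0,-0.0032],[0,0,0]],[0,[0.003,0,-0.002],[0,0,0]],[0,[0.002,0,-0.0012],[0,0,0]],[0,[0,0,0],[0,0,0]],[0,[0,0,0],[0,0,0]]]'
python3 - <<'E'
from h import *
s=snap('wrist','w18'); S=sense(); p=S['position']; print(p,S['wrist_force'],S['gripper_width'])
snap('top','t18');s2=snap('side');c=cv2.cvtColor(s2['image'],cv2.COLOR_RGB2BGR)[80:280,160:360]; cv2.imwrite('pics/s18.png',cv2.resize(c,None,fx=3,fy=3))
E
```

```text
time_s: 19.72
position: [0.5247, -0.0093, 0.1738]
orientation: [-1.569, 0.0, 0.0]
wrist_force: [1.3, 3.4, 6.8]
gripper_width: 0.025
[ 0.52451323 -0.00914503  0.17384536] [1.14037877 2.01932296 7.72860759] 0.025125763436512707
```

View pics/w18.png

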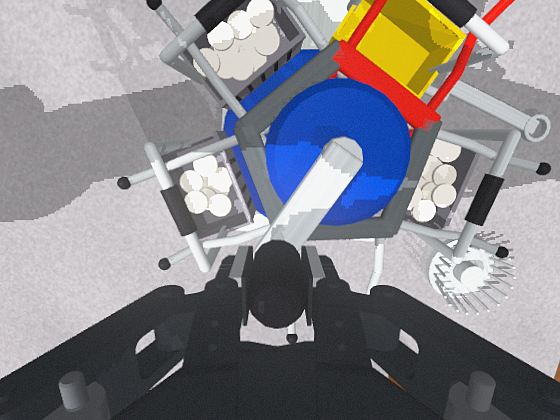

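View pics/s18.png

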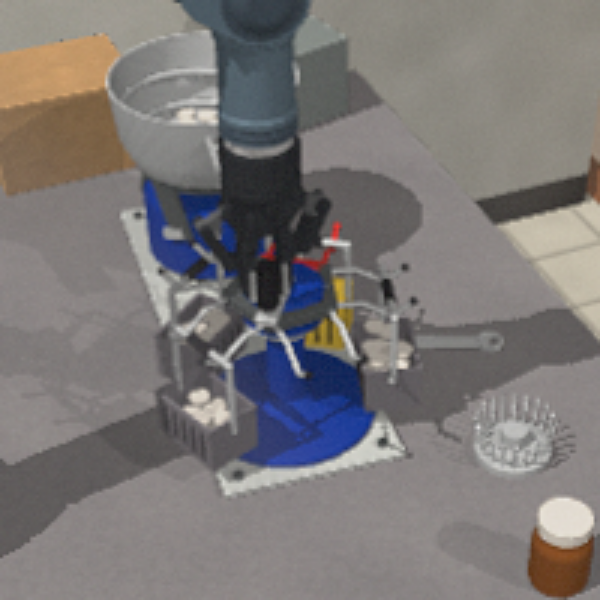

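```bash
python3 -m inch '[[0,[0.0018,0,-0.0009],[0,0,0]],[0,[0.0035,0,-0.0018],[0,0,0]],[0,[0.0035,0,-0.0018],[0,0,0]],[0,[0.0035,0,-0.0018],[0,0,0]],[0,[0.0035,0,-0.0012],[0,0,0]],[0,[0.0035,0,-0.0008],[0,0,0]],[0,[0.0035,0,-0.0008],[0,0,0]],[0,[0.0035,0,-0.0007],[0,0,0]],[0,[0.002,0,-0.0004],[0,0,0]],[0,[0.001,0,-0.0002],[0,0,0]],[0,[0,0,0],[0,0,0]],[0,[0,0,0],[0,0,0]]]'
python3 - <<'E'
from h import *
s=snap('wrist','w19'); S=sense(); p=S['position']; print(p,S['wrist_force'],S['gripper_width'])
snap('top','t19');s2=snap('side');c=cv2.cvtColor(s2['image'],cv2.COLOR_RGB2BGR)[80:280,160:360]; cv2.imwrite('pics/s19.png',cv2.resize(c,None,fx=3,fy=3))
E
```

```text
time_s: 20.87
position: [0.5532, -0.0198, 0.1738]
orientation: [-1.569, 0.002, 0.0]
wrist_force: [0.2, 1.8, 7.9]
gripper_width: 0.025
[ 0.55313099 -0.01983135  0.17381528] [1.77160255 2.14674378 8.45334885] 0.02473744873446508
```

View pics/w19.png

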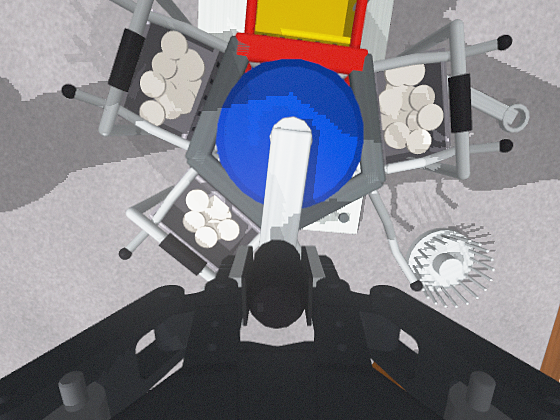

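View pics/s19.png

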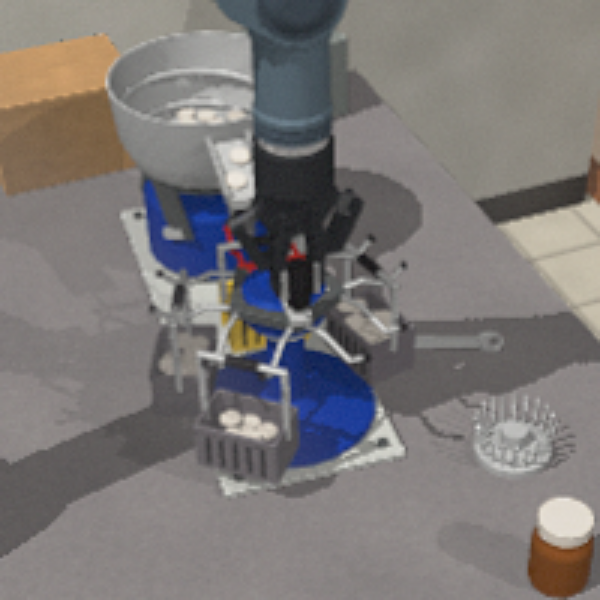

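View pics/t19.png

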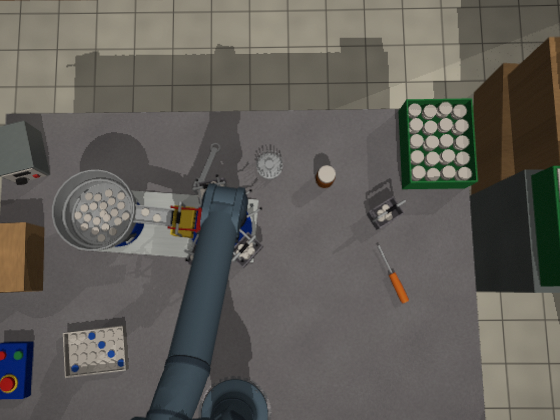

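Run:
```python
from h import *
s=snap('top'); c=cv2.cvtColor(s['image'],cv2.COLOR_RGB2BGR)[185:265,130:240]; cv2.imwrite('pics/t20.png',cv2.resize(c,None,fx=7,fy=7,interpolation=cv2.INTER_CUBIC))
w=snap('wrist')
# red rim ends in wrist view / rim pos; hub centre
A=dpt(w,[(238,50),(365,58)]); print('rim',A); print('prongs',dpt(w,[(251,25),(251,5),(361,30),(362,5)]))
im=cv2.cvtColor(w['image'],cv2.COLOR_RGB2HSV); m=((im[...,0]<8)|(im[...,0]>172))&(im[...,1]>180)
u,v,P=cloud(w); k=m[v,u]&(P[:,2]>.14)&(P[:,2]<.185)
Q=P[k]; print(k.sum(),Q.mean(0)); 
rim=Q[Q[:,1]<Q[:,1].min()+.02]; print('red min/max',Q.min(0),Q.max(0))
```

```text
rim [[0.53248711 0.08851114 0.17420209]
 [0.60238235 0.08487386 0.17325528]]
prongs [[0.5394421  0.10229243 0.1695565 ]
 [0.53969337 0.11183866 0.17051404]
 [0.60027259 0.10008703 0.16929405]
 [0.59999072 0.1124334  0.16956492]]
3535 [0.56866708 0.09161173 0.17277656]
red min/max [0.53144851 0.06916012 0.15634892] [0.66182208 0.11546206 0.17632085]
```

View pics/t20.png

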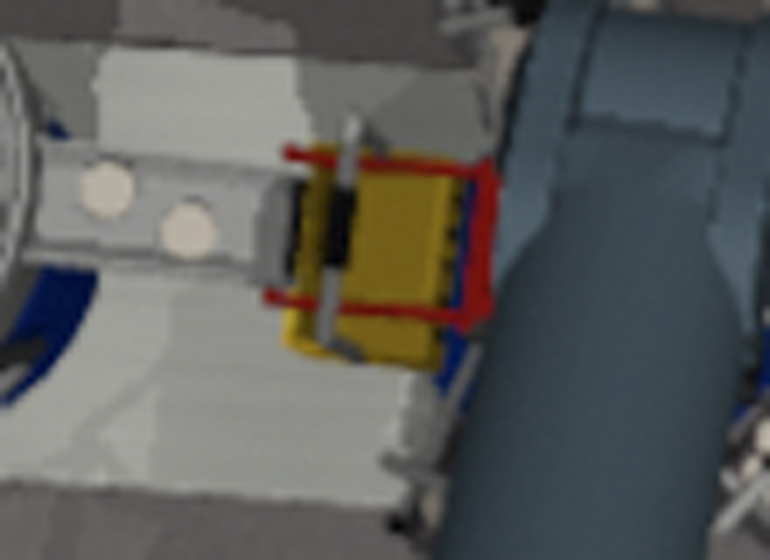

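Run:
```python
from h import *
s=snap('top')
f=lambda x,y,z: plane(s,[130+(x+.5)/7-.5,185+(y+.5)/7-.5],z)[0]
t=[f(290,153,.167),f(271,297,.167)]; print('tips',t,np.mean(t,0))
sl=f(340,227,.16); print('sleeve',sl)
print('handle ends',f(352,122,.159),f(322,338,.159))
L=[f(297,185,.2),f(290,279,.2)]; print('lip',L,np.mean(L,0))
ax=np.array([.561,.0395]); 
for n,p in(('tips',np.mean(t,0)),('sleeve',sl),('lip',np.mean(L,0))): d=p[:2]-ax; print(n,np.degrees(np.arctan2(d[0],d[1])),np.hypot(*d))
a=f(190,165,.205);print('chute wall dir',f(45,140,.225)-f(285,180,.203),f(30,255,.225)-f(260,280,.203))
print('rim',f(490,165,.172),f(470,325,.172))
```

```text
tips [array([0.60629451, 0.16768896, 0.167     ]), array([0.54673913, 0.17441668, 0.167     ])] [0.57651682 0.17105282 0.167     ]
sleeve [0.57626869 0.14791969 0.16      ]
handle ends [0.62024748 0.14380688 0.159     ] [0.5304859  0.15477285 0.159     ]
lip [array([0.58807142, 0.15816063, 0.2       ]), array([0.55003784, 0.16030726, 0.2       ])] [0.56905463 0.15923394 0.2       ]
tips 6.727026952707957 0.13246476989086484
sleeve 8.016215625704008 0.10948955540752199
lip 3.8485503702119344 0.12000456064469069
chute wall dir [0.01384129 0.09088392 0.022     ] [0.00830923 0.08626566 0.022     ]
rim [0.5995749  0.08461396 0.172     ] [0.53372427 0.0921332  0.172     ]
```

```bash
python3 -m inch '[[0,[0.001,0,0],[0,0,0]],[0,[0.001,0,0],[0,0,0]],[0,[0,0,0],[0,0,0]],[0,[0,0,0],[0,0,0]],[0,[0,0,0],[0,0,0]],[0,[0,0,0],[0,0,0]],[0,[0,0,0],[0,0,0]],[0,[0,0,0],[0,0,0]],[0,[0,0,0],[0,0,0]],[0,[0,0,0],[0,0,0]],[0,[0,0,0],[0,0,0]],[0,[0,0,0],[0,0,0]]]'
python3 - <<'E'
from h import *
s=snap('top'); c=cv2.cvtColor(s['image'],cv2.COLOR_RGB2BGR)[185:265,130:240]; cv2.imwrite('pics/t21.png',cv2.resize(c,None,fx=7,fy=7,interpolation=cv2.INTER_CUBIC))
s2=snap('side');c=cv2.cvtColor(s2['image'],cv2.COLOR_RGB2BGR)[80:230,190:340]; cv2.imwrite('pics/s21.png',cv2.resize(c,None,fx=4,fy=4))
S=sense();print(S['position'],S['joint_velocities'].round(3),S['gripper_width'],S['wrist_force'])
E
```

```text
time_s: 22.17
position: [0.5551, -0.02, 0.1738]
orientation: [-1.569, 0.002, 0.0]
wrist_force: [0.4, 1.4, 8.7]
gripper_width: 0.025
[ 0.55504009 -0.02004149  0.17382571] [-0.     0.002  0.     0.002 -0.     0.001 -0.   ] 0.02483199768488718 [-0.13537138  1.82111912  7.2733277 ]
```

View pics/t21.png

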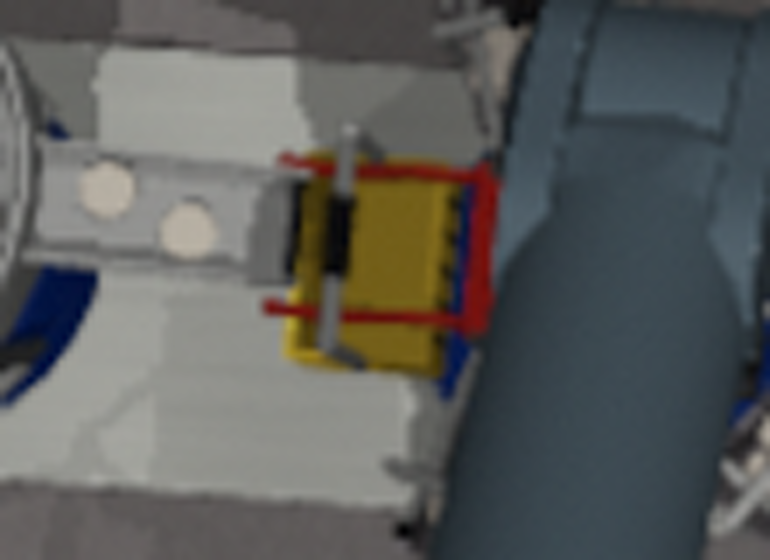

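View pics/s21.png

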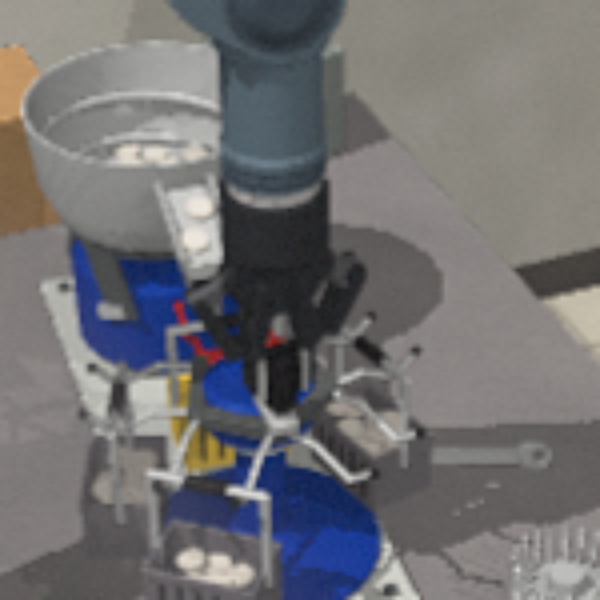

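The sleeve is at crop (340,236), level with the black lip at crop row about 231. Everything is at rest and the knob is still gripped, so I am handing in.

Run:
```python
from h import *
close_job()
```

```text
the job is handed in; nothing more can be done
```

The yellow basket hangs by its handle in the red hook, and the carousel is turned about half a turn so the basket is under the chute. The arm still grips the black knob and holds the carousel there. The job is handed in at about 22 s of the 64 s, and no verdict was reported.

**Last checks:**
- **Basket position:** the handle sleeve was about 4 mm off centre sideways before a final 2 mm nudge of the knob, which should leave it nearer to centre. After the nudge I only compared it with the lip by eye in the top view.
- **Hanging:** the top view shows the basket's bar lying across both red prongs. In the side view the basket is mostly hidden behind the arm and hub.
- **Grip:** the fingers are on the knob at a 25 mm opening, set to 40 N, with the arm still. The wrist reads about 7–9 N upward, well below the limits.
- **Bystanders:** in the pictures they are where they started. I did not measure their positions again.

**What disagreed:** the visible fingertips are about 39 mm short of the reported TCP, measured in both the side and wrist views. Because of this the first grasp closed on nothing. I corrected for it from then on, and the second grasp held.

Estimates of the chute's direction varied by about 2–3 degrees, or 4–6 mm at the basket. That is within the 18 mm tolerance.

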